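# Re-lay the swapped courses on a roofing sample stand

### The arm

A 6-joint arm with a two-finger parallel gripper is mounted at the origin on a cart in front of the work surface, level with it; the furniture and walls round the work are solid. World frame = base frame: x ahead of the robot, y to its left, z up, the work surface at z = 0. Lengths are in mm, angles in rad, forces in N, time in s.
With the tool pointing down it reaches from about 400 to 925 mm from the base axis. Payload 12.5 kg.
Tool frame: the origin (TCP) lies midway between the tips of the shut fingers; the grasp point (between the pads) lies 19 mm behind it; z points along the fingers, y is the line along which they close (so a half turn about z gives the same grasp; the last joint's range is limited). The gripper opens to 95 mm and grips with 3 to 60 N. Pads are 20 mm wide; open, the fingers measure 119 mm over their backs; the gripper's body (75 mm by 180 mm) begins 59 mm behind the grasp point.
Start: joints at [-1.393, 0.491, 1.559, -0, 1.092, -0.106], TCP at [175.026, -600.01, 214.661] pointing down, gripper open.
Joint ranges: [-3.1, 3.1], [-0.84, 2.19], [0.05, 2.79], [-1.13, 4.28], [0.06, 2.93], [-2.69, 2.69]. Speed limits (rad/s): [2.22, 2.22, 2.79, 3.14, 3.14, 3.14].

### API

Orientations are given as [roll, pitch, yaw] about the fixed x, y, z axes, in that order (R = Rz(yaw) Ry(pitch) Rx(roll)).
In Python, from cell import * gives the robot as it stands.
- The arm moves only by the tool servo_tool, never from a script. Its argument "moves" is one flat list of numbers, 5 for each row, row after row: the shift along the world's x, y, z as a fraction of full scale, then the turn about the world's z as a fraction of full scale, then the opening, from 0 (shut) to 1 (fully open). A call has 1 to 12 rows; each row is the pose to reach, as a shift and turn from the pose commanded when the call began, turning the shorter way round; what a row does not reach only later rows make up. Full scale, the value 1, is 400 mm for a shift and 180 degrees for a turn. A row lasts 1/12 s, in which the tool goes at most 41.7 mm and 7.16 degrees, less where a joint would pass 70% of its speed; a pose out of reach is approached as far as the arm can. A call with a number of a shift or a turn outside -1 to 1 is refused whole. A call with a gripper value outside its range is refused whole. The fingers move at their own pace and stop on an object; the grip force is fixed at half the most. Time passes only in rows, so rows that repeat a pose let the fingers close. It gives the time, the measured TCP pose, the force, the opening and the grip force at its end, in the units of the state.
- state(): the state, without advancing time (a new reading comes with each control period).
- read_camera(name): name is "side" or "top"; returns (picture, depth): 400x640x3 uint8, blue, green, red; 400x640 float32, mm along the optical axis (not along the pixel's ray), 0 where there is no reading.
- get_calibration(name): a dict with "K" (3x3 intrinsics, pixels), "R" (3x3) and "t" (3): a world point X has camera coordinates R X + t. Camera axes: x right, y down, z forward; pixel columns grow to the right and rows downward; lengths in mm; the calibration is good to about 2 mm. A picture is of the moment at which its call begins. get_calibration takes no time and is no camera call.
- job_done(): hands the job in; it is judged then, once.
The state is a dict: "t": time; "joints": joint angles; "qvel": joint speeds; "tau": joint torques, N m; "eef_pos": TCP position; "tcp_rot": TCP orientation; "ft_force": force on the tool from outside, world axes, zero at the start; "moment": the same for the moment, N m; "opening": opening from 0.0 (shut) to 1.0 (fully open); "grip_force": force on a finger pad.
Only numpy, scipy, OpenCV 4.12 (cv2) and the standard library are available. Lean on these libraries where they do the work, as an engineer would, in place of code of your own. Each camera call takes 0.05 s, during which the arm holds its last target. There are 200 camera calls.

### The job

On the roofing sample stand the slate-blue and the orange-red middle shingles have ended up in each other's columns, underneath the top ones (which may be in the wrong column too). Re-lay the stand so that each column is one colour family above its screwed starter: orange-red then sand on the dark red starter, slate-blue then pale grey on the charcoal one, each shingle lying flat and straight over the one below with 75 mm of that one left showing. Pieces can be parked on the clear desk to the left of the stand meanwhile; leave the tape roll, the glue stick and the sticky notes where they are.

Things in the scene. Friction and masses are not known exactly. Their poses are not given: they have to be found in the camera images.
- stand: fixed wooden sample stand, 285 mm deep, 212 wide, 125 high at the back; origin on the desk (z=0) under its middle, x level to the high side. Two columns at y=+-50 mm, each of 3 parallel courses lying flat one on the other, heads on battens; yellow exposure lines. Clear desk for parking: x 0.40-0.54, y -0.02 to 0.24 m
- red_starter: dark red-brown shingle fixed by two screws, 120x54x9 mm: starter (lowest course) of the red column; origin: centre of underside; x along its length, up the slope (all shingles slope 13 degrees, rising with the stand's x), y across to the left, z out of its face. On it belong the orange-red shingle, then the sand one
- grey_starter: charcoal shingle fixed by two screws, 120x54x9 mm: starter (lowest course) of the grey column; origin: centre of underside; x along its length, up the slope (all shingles slope 13 degrees, rising with the stand's x), y across to the left, z out of its face. On it belong the slate-blue shingle, then the pale grey one
- orange_middle: orange-red loose shingle, 120x54x9 mm, 0.09 kg, two dark nail holes at its head (+x); origin: centre of underside; x along its length (upslope), y across, z out of its face. Grip its long edges at mid-length, clear of the piece below. Place: middle course of the red column, flat on the dark red starter with 75 mm of that showing: at x 75, y 0, z 9 mm in its frame, parallel
- blue_middle: slate-blue loose shingle, 120x54x9 mm, 0.09 kg, two dark nail holes at its head (+x); origin: centre of underside; x along its length (upslope), y across, z out of its face. Grip its long edges at mid-length, clear of the piece below. Place: middle course of the grey column, flat on the charcoal starter with 75 mm of that showing: at x 75, y 0, z 9 mm in its frame, parallel
- sand_top: sand-yellow loose shingle, 120x54x9 mm, 0.09 kg, two dark nail holes at its head (+x); origin: centre of underside; x along its length (upslope), y across, z out of its face. Grip its long edges at mid-length, clear of the piece below. Place: top course of the red column, flat on the orange-red one with 75 mm of that showing: at x 75, y 0, z 9 mm in its frame, parallel
- pale_top: pale grey loose shingle, 120x54x9 mm, 0.09 kg, two dark nail holes at its head (+x); origin: centre of underside; x along its length (upslope), y across, z out of its face. Grip its long edges at mid-length, clear of the piece below. Place: top course of the grey column, flat on the slate-blue one with 75 mm of that showing: at x 75, y 0, z 9 mm in its frame, parallel
- tape_roll: loose roll of beige masking tape lying flat, 104 mm across, 25 mm high; origin at the centre of its underside; must stay where it is
- glue_stick: loose red and white glue stick standing upright, 26 mm thick, 96 mm high; origin at the centre of its foot; must stay where it is
- sticky_block: loose yellow block of sticky notes, 76 x 77 x 27 mm; origin at the centre of its underside; must stay where it is

How it is judged (in metres and radians):
At the end, for the whole second after the job is handed in: Red column: orange-red on the starter, sand on that; grey column: slate-blue, then pale grey. Each leaves 75 mm (within 12) of the one below showing, is centred on it within 10 mm, parallel within 0.12 rad, flat on it (4 mm, 0.1 rad), face up, at rest; the other desk things stay (x of orange_middle in the frame of red_starter between 0.063 and 0.087 m and y of orange_middle in the frame of red_starter between -0.01 and 0.01 m and z of orange_middle in the frame of red_starter between 0.005 and 0.0135 m and angle between the x axis of orange_middle and the x axis of red_starter, either way round below 0.12 rad and angle between the z axis of orange_middle and the z axis of red_starter, either way round below 0.1 rad and angle between each of orange_middle, blue_middle, sand_top, pale_top's own z axis and vertical below 0.5 rad and linear speed of each of orange_middle, blue_middle, sand_top, pale_top below 0.01 m/s and angular speed of each of orange_middle, blue_middle, sand_top, pale_top below 0.1 rad/s and x of blue_middle in the frame of grey_starter between 0.063 and 0.087 m and y of blue_middle in the frame of grey_starter between -0.01 and 0.01 m and z of blue_middle in the frame of grey_starter between 0.005 and 0.0135 m and angle between the x axis of blue_middle and the x axis of grey_starter, either way round below 0.12 rad and angle between the z axis of blue_middle and the z axis of grey_starter, either way round below 0.1 rad and x of sand_top in the frame of orange_middle between 0.063 and 0.087 m and y of sand_top in the frame of orange_middle between -0.01 and 0.01 m and z of sand_top in the frame of orange_middle between 0.005 and 0.0135 m and angle between the x axis of sand_top and the x axis of orange_middle, either way round below 0.12 rad and angle between the z axis of sand_top and the z axis of orange_middle, either way round below 0.1 rad and x of pale_top in the frame of blue_middle between 0.063 and 0.087 m and y of pale_top in the frame of blue_middle between -0.01 and 0.01 m and z of pale_top in the frame of blue_middle between 0.005 and 0.0135 m and angle between the x axis of pale_top and the x axis of blue_middle, either way round below 0.12 rad and angle between the z axis of pale_top and the z axis of blue_middle, either way round below 0.1 rad); the robot touches nothing.
It fails at once if The tape roll was moved by more than 15 mm (distance of tape_roll from where it was at the start of the episode above 0.015 m).
It fails at once if The glue stick was moved by more than 15 mm (distance of glue_stick from where it was at the start of the episode above 0.015 m).
It fails at once if The block of sticky notes was moved by more than 15 mm (distance of sticky_block from where it was at the start of the episode above 0.015 m).
It also fails if it takes over 141 s, if anything falls off the work surface, if the arm or the gripper's body presses on something with over 40 N, if the wrist force passes 120 N, or if a joint passes its speed limit or range.

## Working session

There is one attempt and no reset: what is moved stays moved. The work goes in short steps, Python scripts to look and compute and a tool call to move; the robot and the scene stay as the last step left them, time stands still between calls to the robot, and variables do not carry over. Pictures are saved under pics/ and viewed, at most 14 in all, crops included, and the job is handed in when it is done.

Besides the shell and the picture viewer there is one more tool, called after "Request:" as a command line: name --argument value ..., lists and objects as JSON in quotes. servo_tool: Moves the arm, as the interface text tells. Its arguments: {"type":"object","properties":{"moves":{"type":"array"}},"required":["moves"]}

```bash
mkdir -p pics; ls
python3 - <<'E'
from cell import *
import cv2,numpy as np
for n in("side","top"):
    p,d=read_camera(n); cv2.imwrite(f"pics/{n}0.png",p); np.save(f"pics/{n}0.npy",d); c=get_calibration(n)
    print(n,np.round(c["K"],1).tolist(),np.round(c["R"],3).tolist(),np.round(c["t"]), (-c["R"].T@c["t"]).round())
s=state();print(s)
E
```

```text
pics
side [[475.1, 0.0, 320.9], [0.0, 475.1, 202.3], [0.0, 0.0, 1.0]] [[-0.291, -0.957, -0.014], [-0.375, 0.127, -0.918], [0.88, -0.262, -0.395]] [163. 288. 691.] [-453.  300.  540.]
top [[381.0, 0.0, 322.2], [0.0, 381.0, 193.8], [0.0, 0.0, 1.0]] [[0.081, -0.997, 0.005], [-0.965, -0.08, -0.25], [0.25, 0.015, -0.968]] [-25. 552. 875.] [317.   6. 985.]
{'t': 0.1, 'joints': array([-1.39260061e+00,  4.91496424e-01,  1.55942000e+00, -1.80104624e-05,
        1.09165640e+00, -1.05619717e-01]), 'qvel': array([ 0.00127603, -0.00135803, -0.00306282,  0.00080373, -0.00126094,
        0.00070878]), 'tau': array([ 3.22052409e-03, -6.13621473e+01, -2.58606219e+01,  6.94017252e-02,
        4.70313686e-02, -6.53581901e-05]), 'eef_pos': array([ 174.97952084, -599.77767503,  214.11110299]), 'tcp_rot': array([-3.14061626e+00, -8.74475505e-05,  2.83823706e-01]), 'ft_force': array([ 0.32660155,  0.0861043 , -0.11984343]), 'moment': array([ 0.00744202, -0.01978051,  0.00337902]), 'grip_force': 0.0, 'opening': 1.0028501984452698}
```

View pics/top0.png

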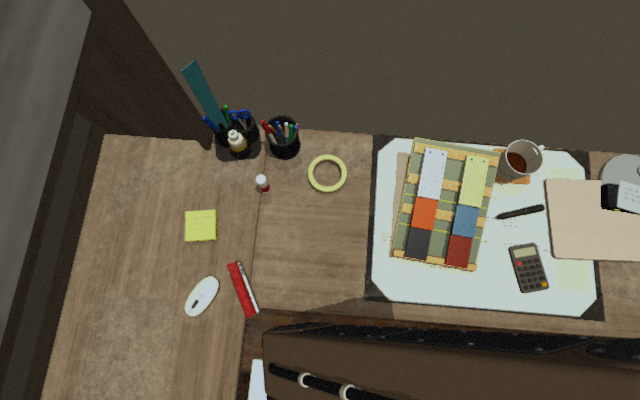

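View pics/side0.png

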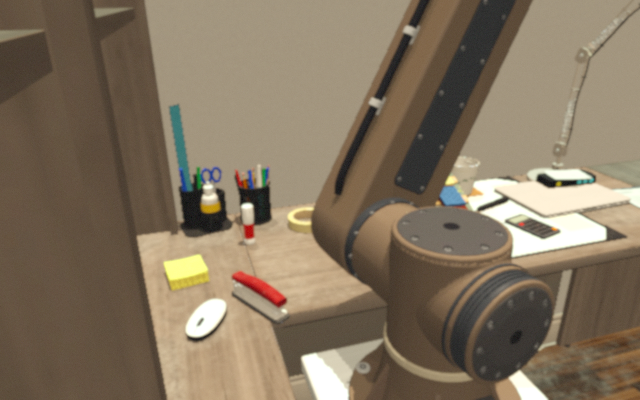

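The grey column (left) holds charcoal, orange and pale. The red column (right) holds dark red, blue and sand. The tops are already in the right columns, so only the middles need swapping.

```bash
cat > h.py <<'E'
from cell import *
import cv2,numpy as np
def seg(p,seed,tol=14):
    b=cv2.GaussianBlur(p,(3,3),0); m=np.zeros((p.shape[0]+2,p.shape[1]+2),np.uint8)
    cv2.floodFill(b,m,seed,0,(tol,)*3,(tol,)*3,4|cv2.FLOODFILL_FIXED_RANGE|cv2.FLOODFILL_MASK_ONLY|(255<<8))
    return cv2.morphologyEx(m[1:-1,1:-1],cv2.MORPH_CLOSE,np.ones((5,5)))
def pts(uv,z,c):
    K,R,t=c["K"],c["R"],c["t"]
    r=np.c_[(uv-[K[0,2],K[1,2]])/[K[0,0],K[1,1]],np.ones(len(uv))]
    return (r*z[:,None]-t)@R
def rect(m,d,c,plane=None):
    "world centre of the face, long-axis yaw, pitch, size, from the mask and the depth plane"
    e=cv2.erode(m,np.ones((3,3))); v,u=np.nonzero((e>0)&(d>0)); P=pts(np.c_[u,v].astype(float),d[v,u],c)
    A=np.c_[P[:,:2],np.ones(len(P))]; k=np.linalg.lstsq(A,P[:,2],rcond=None)[0]
    r=np.abs(A@k-P[:,2]); g=r<4; k=np.linalg.lstsq(A[g],P[g,2],rcond=None)[0]
    cn=max(cv2.findContours(m,0,1)[0],key=cv2.contourArea)[:,0].astype(float)
    cam=-c["R"].T@c["t"]; D=pts(cn,np.ones(len(cn)),c)-cam
    s=(k[0]*cam[0]+k[1]*cam[1]+k[2]-cam[2])/(D[:,2]-D[:,:2]@k[:2]); Q=cam+D*s[:,None]
    (cx,cy),_,_=cv2.minAreaRect(Q[:,:2].astype(np.float32)); B=cv2.boxPoints(cv2.minAreaRect(Q[:,:2].astype(np.float32)))
    return dict(c=np.array([cx,cy,k@[cx,cy,1]]),k=k,box=B,g=np.hypot(*k[:2]),n=len(P),res=r[g].std())
def show(n,r):
    B=r["box"]; e=[B[1]-B[0],B[2]-B[1]]; L=[np.linalg.norm(x)for x in e]
    ys=[(np.arctan2(x[1],x[0])+np.pi/2)%np.pi-np.pi/2 for x in e]
    i=int(abs(ys[1])<abs(ys[0]))
    print(n,r["c"].round(1),"yaw %.3f along %.1f across %.1f slope %.3f slopedir %.3f n %d res %.1f"%(ys[i],L[i]+2,L[1-i]+2,np.arctan(r["g"]),np.arctan2(r["k"][1],r["k"][0]),r["n"],r["res"]))
E
python3 - <<'E'
from h import *
c=get_calibration("top"); p=cv2.imread("pics/top0.png"); d=np.load("pics/top0.npy"); o=p.copy()
for n,s,t in(("pale",(432,174),25),("sand",(473,180),20),("orange",(425,213),25),("blue",(465,220),25),("char",(418,244),14),("dred",(460,250),25),("tape",(311,173),40),("sticky",(200,225),40),("glue",(262,180),30)):
    m=seg(p,s,t); o[cv2.morphologyEx(m,cv2.MORPH_GRADIENT,np.ones((2,2)))>0]=(255,0,255); show(n,rect(m,d,c))
v,u=np.mgrid[0:400,0:640]; 
for q in((445,160),(449,200),(441,225),(440,150),(405,235),(437,250),(360,200),(355,160),(300,280),(370,290)): print(q,pts(np.array([q],float),d[q[1],q[0]][None],c).round(0))
cv2.imwrite("pics/seg0.png",cv2.resize(o[125:285,380:520],None,fx=3.7,fy=3.7,interpolation=cv2.INTER_NEAREST))
E
```

```text
pale [ 615.2 -239.1  111.5] yaw -0.109 along 115.9 across 52.8 slope 0.222 slopedir -0.096 n 871 res 0.9
sand [ 605.2 -339.4  111.9] yaw -0.105 along 117.2 across 54.1 slope 0.224 slopedir -0.103 n 910 res 0.9
orange [ 522.6 -229.7   80.8] yaw -0.105 along 72.0 across 53.8 slope 0.217 slopedir -0.058 n 522 res 1.0
blue [ 512.1 -329.3   81.2] yaw -0.109 along 72.3 across 54.3 slope 0.220 slopedir -0.113 n 523 res 0.9
char [ 452.2 -218.8   55.1] yaw -0.131 along 70.2 across 58.4 slope 0.221 slopedir -0.162 n 537 res 1.0
dred [ 440.  -320.6   55.2] yaw -0.135 along 72.5 across 54.0 slope 0.229 slopedir -0.116 n 515 res 1.0
tape [624.   13.4  24.5] yaw 0.083 along 104.5 across 102.8 slope 0.003 slopedir -2.537 n 280 res 0.9
sticky [457.6 326.4  24.4] yaw 0.153 along 78.4 across 76.2 slope 0.006 slopedir -2.983 n 763 res 0.9
glue [571.7 174.1  96.3] yaw 0.098 along 20.3 across 21.5 slope 0.114 slopedir 2.789 n 28 res 0.7
(445, 160) [[ 648. -268.  119.]]
(449, 200) [[ 562. -293.   72.]]
(441, 225) [[ 503. -281.   48.]]
(440, 150) [[ 671. -254.  124.]]
(405, 235) [[ 472. -195.   35.]]
(437, 250) [[ 442. -277.   27.]]
(360, 200) [[562. -80.   1.]]
(355, 160) [[672. -60.   2.]]
(300, 280) [[342.  59.  -0.]]
(370, 290) [[ 332. -117.    5.]]
```

View pics/seg0.png

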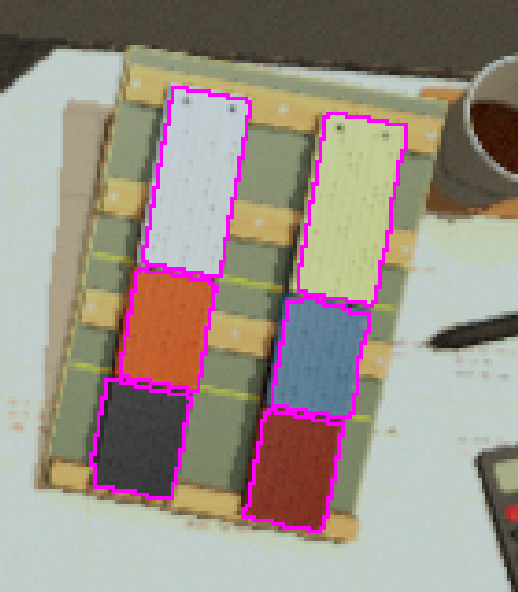

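Request:
servo_tool --moves '[1,0.82,0,-0.1244,0.8,1,0.82,0,-0.1244,0.8,1,0.82,0,-0.1244,0.8,1,0.82,0,-0.1244,0.8,1,0.82,0,-0.1244,0.8,1,0.82,0,-0.1244,0.8,1,0.82,0,-0.1244,0.8,1,0.82,0,-0.1244,0.8,1,0.82,0,-0.1244,0.8,1,0.82,0,-0.1244,0.8,1,0.82,0,-0.1244,0.8,1,0.82,0,-0.1244,0.8]'

```text
t: 1.1
eef_pos: [560.4, -283.3, 214.5]
tcp_rot: [-3.142, 0.0, -0.107]
ft_force: [1.5, -0.6, -0.2]
opening: 0.802
grip_force: 0.0
```

Request:
servo_tool --moves '[0.137,0.11,0,0,0.8,0.137,0.11,0,0,0.8,0.137,0.11,-0.2,0,0.8,0.137,0.11,-0.2,0,0.8,0.137,0.11,-0.2,0,0.8,0.137,0.11,-0.2,0,0.8,0.137,0.11,-0.2,0,0.8]'

```text
t: 1.68
eef_pos: [614.5, -241.8, 136.4]
tcp_rot: [3.141, -0.001, -0.107]
ft_force: [1.2, -0.7, 0.4]
opening: 0.802
grip_force: 0.0
```

Request:
servo_tool --moves '[0.001,0.006,-0.09,0,0.8,0.001,0.006,-0.09,0,0.8,0.001,0.006,-0.09,0,0.8,0.001,0.006,-0.09,0,0,0.001,0.006,-0.09,0,0,0.001,0.006,-0.09,0,0,0.001,0.006,-0.09,0,0,0.001,0.006,-0.09,0,0]'

```text
t: 2.35
eef_pos: [614.6, -238.9, 99.7]
tcp_rot: [3.141, -0.001, -0.107]
ft_force: [-1.0, 0.5, 6.6]
opening: 0.562
grip_force: 30.0
```

Request:
servo_tool --moves '[0,0,0.1,0,0,0,0,0.15,0,0,-0.36,0.9,0.15,0,0,-0.36,0.9,0.15,0,0,-0.36,0.9,0.15,0,0,-0.36,0.9,0.15,0,0,-0.36,0.9,0.15,0,0,-0.36,0.9,0.15,0,0,-0.36,0.9,0.15,0,0,-0.36,0.9,0.15,0,0,-0.36,0.9,0.15,0,0,-0.36,0.9,0.15,0,0]'

```text
t: 3.35
eef_pos: [467.9, 124.9, 158.9]
tcp_rot: [-3.141, 0.001, -0.105]
ft_force: [0.3, -0.4, -0.7]
opening: 0.567
grip_force: 30.0
```

Request:
servo_tool --moves '[0,0.155,0,0,0,0,0.155,-0.1,0,0,0,0.155,-0.2,0,0,0,0.155,-0.3,0,0,0,0.155,-0.345,0,0,0,0.155,-0.36,0,0,0,0.155,-0.37,0,0,0,0.155,-0.38,0,0,0,0.155,-0.38,0,0]'

```text
t: 4.1
eef_pos: [470.9, 183.3, 7.5]
tcp_rot: [-3.141, -0.002, -0.107]
ft_force: [-0.3, -0.8, 0.6]
opening: 0.563
grip_force: 30.0
```

Request:
servo_tool --moves '[0,0,-0.008,0,0,0,0,-0.008,0,0,0,0,-0.008,0,0.75,0,0,-0.008,0,0.75,0,0,-0.008,0,0.75,0,0,-0.008,0,0.75,0,0,0.1,0,0.8,0,0,0.2,0,0.8,0,0,0.3,0,0.8,0,0,0.38,0,0.8,0,0,0.38,0,0.8]'

```text
t: 5.02
eef_pos: [472.3, 183.9, 164.3]
tcp_rot: [-3.139, -0.008, -0.107]
ft_force: [0.5, 0.0, 0.1]
opening: 0.799
grip_force: 0.0
```

Request:
servo_tool --moves '[0.25,-1,0,0,0.8,0.25,-1,0,0,0.8,0.25,-1,0,0,0.8,0.25,-1,0,0,0.8,0.25,-1,0,0,0.8,0.25,-1,0,0,0.8,0.25,-1,0,0,0.8,0.25,-1,0,0,0.8,0.25,-1,0,0,0.8,0.25,-1,0,0,0.8,0.25,-1,0,0,0.8,0.25,-1,0,0,0.8]'

```text
t: 6.02
eef_pos: [569.9, -218.3, 157.5]
tcp_rot: [-3.141, 0.001, -0.11]
ft_force: [0.4, -0.1, -0.7]
opening: 0.799
grip_force: 0.0
```

Request:
servo_tool --moves '[0.087,-0.304,0,0,0.8,0.087,-0.304,0,0,0.8,0.087,-0.304,0,0,0.8,0.087,-0.304,-0.08,0,0.8,0.087,-0.304,-0.08,0,0.8,0.087,-0.304,-0.08,0,0.8]'

```text
t: 6.52
eef_pos: [604.1, -336.3, 124.9]
tcp_rot: [-3.139, 0.004, -0.106]
ft_force: [0.1, 0.2, 0.1]
opening: 0.801
grip_force: 0.0
```

Request:
servo_tool --moves '[0.002,-0.006,-0.03,0,0.8,0.002,-0.006,-0.064,0,0.8,0.002,-0.006,-0.064,0,0.8,0.002,-0.006,-0.064,0,0,0.002,-0.006,-0.064,0,0,0.002,-0.006,-0.064,0,0,0.002,-0.006,-0.064,0,0,0.002,-0.006,-0.064,0,0]'

```text
t: 7.18
eef_pos: [606.1, -340.6, 101.9]
tcp_rot: [3.141, -0.001, -0.107]
ft_force: [0.4, 2.1, 3.8]
opening: 0.566
grip_force: 30.0
```

Request:
servo_tool --moves '[0,0,0.1,0,0,0,0,0.15,0,0,-0.34,0.889,0.15,0,0,-0.34,0.889,0.15,0,0,-0.34,0.889,0.15,0,0,-0.34,0.889,0.15,0,0,-0.34,0.889,0.15,0,0,-0.34,0.889,0.15,0,0,-0.34,0.889,0.15,0,0,-0.34,0.889,0.15,0,0,-0.34,0.889,0.15,0,0,-0.34,0.889,0.15,0,0]'

```text
t: 8.18
eef_pos: [467.1, 19.1, 161.4]
tcp_rot: [-3.141, 0.001, -0.104]
ft_force: [0.5, -0.1, 0.7]
opening: 0.565
grip_force: 30.0
```

Request:
servo_tool --moves '[0,0,-0.1,0,0,0,0,-0.2,0,0,0,0,-0.3,0,0,0,0,-0.345,0,0,0,0,-0.355,0,0,0,0,-0.365,0,0,0,0,-0.375,0,0,0,0,-0.375,0,0]'

```text
t: 8.85
eef_pos: [470.7, 14.7, 11.9]
tcp_rot: [3.142, -0.002, -0.107]
ft_force: [0.4, 0.3, 1.0]
opening: 0.564
grip_force: 30.0
```

Request:
servo_tool --moves '[0,0,-0.012,0,0,0,0,-0.012,0,0,0,0,-0.012,0,0.75,0,0,-0.012,0,0.75,0,0,-0.012,0,0.75,0,0,-0.012,0,0.75,0,0,0.1,0,0.8,0,0,0.2,0,0.8,0,0,0.3,0,0.8,0,0,0.36,0,0.8,0,0,0.36,0,0.8]'

```text
t: 9.77
eef_pos: [471.6, 14.8, 159.6]
tcp_rot: [3.141, -0.008, -0.107]
ft_force: [0.4, 0.5, 0.2]
opening: 0.796
grip_force: 0.0
```

Request:
servo_tool --moves '[0.185,-0.617,0,0,0.8,0.185,-0.617,0,0,0.8,0.185,-0.617,0,0,0.8,0.185,-0.617,0,0,0.8,0.185,-0.617,0,0,0.8,0.185,-0.617,0,0,0.8,0.185,-0.617,0,0,0.8,0.185,-0.617,-0.08,0,0.8,0.185,-0.617,-0.12,0,0.8,0.185,-0.617,-0.12,0,0.8,0.185,-0.617,-0.12,0,0.8,0.185,-0.617,-0.12,0,0.8]'

```text
t: 10.77
eef_pos: [544.1, -231.7, 107.6]
tcp_rot: [3.141, -0.0, -0.107]
ft_force: [-0.2, 0.0, 0.3]
opening: 0.799
grip_force: 0.0
```

Run:
```python
from h import *
p,d=read_camera("side"); cv2.imwrite("pics/side1.png",p); np.save("pics/side1.npy",d)
p,d=read_camera("top"); cv2.imwrite("pics/top1.png",p[100:320,180:540]); np.save("pics/top1.npy",d); cv2.imwrite("pics/top1f.png",p)
print(state()["eef_pos"])
```

```text
[ 544.36851425 -231.84891141  108.16078218]
```

View pics/top1.png

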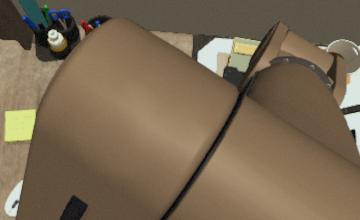

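The arm hides the top view here, so I'll carry on and grasp the orange shingle.

Request:
servo_tool --moves '[0,0,-0.05,0,0.8,0,0,-0.085,0,0.8,0,0,-0.085,0,0.8,0,0,-0.085,0,0,0,0,-0.085,0,0,0,0,-0.085,0,0,0,0,-0.085,0,0,0,0,-0.085,0,0]'

```text
t: 11.53
eef_pos: [544.2, -232.0, 74.0]
tcp_rot: [3.141, -0.001, -0.107]
ft_force: [-0.9, 0.8, 4.8]
opening: 0.563
grip_force: 30.0
```

View pics/side1.png

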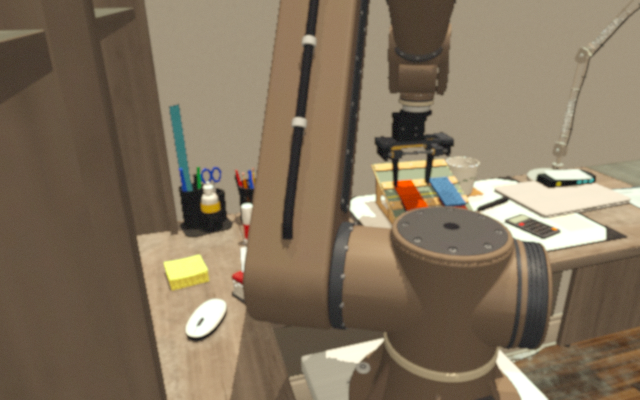

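Request:
servo_tool --moves '[0,0,0.1,0,0,0,0,0.15,0,0,-0.185,0.83,0.15,0,0,-0.185,0.83,0.15,0,0,-0.185,0.83,0.15,0,0,-0.185,0.83,0.15,0,0,-0.185,0.83,0.15,0,0,-0.185,0.83,0.15,0,0,-0.185,0.83,0.15,0,0,-0.185,0.83,0.15,0,0,-0.185,0.83,0.15,0,0,-0.185,0.83,0.15,0,0]'

```text
t: 12.53
eef_pos: [469.3, 102.2, 133.4]
tcp_rot: [3.142, -0.0, -0.103]
ft_force: [-0.3, 0.2, -0.5]
opening: 0.564
grip_force: 30.0
```

Request:
servo_tool --moves '[0,0,-0.1,0,0,0,0,-0.2,0,0,0,0,-0.28,0,0,0,0,-0.295,0,0,0,0,-0.305,0,0,0,0,-0.315,0,0,0,0,-0.318,0,0,0,0,-0.318,0,0]'

```text
t: 13.2
eef_pos: [470.8, 99.8, 7.2]
tcp_rot: [-3.141, -0.003, -0.107]
ft_force: [1.3, -1.5, 2.2]
opening: 0.562
grip_force: 30.0
```

Request:
servo_tool --moves '[0,0,-0.007,0,0,0,0,-0.007,0,0.75,0,0,-0.007,0,0.75,0,0,-0.007,0,0.75,0,0,-0.007,0,0.75,0,0,0.1,0,0.8,0,0,0.2,0,0.8,0,0,0.32,0,0.8,0,0,0.32,0,0.8,0,0,0.32,0,0.8]'

```text
t: 14.03
eef_pos: [470.9, 100.3, 136.3]
tcp_rot: [-3.141, -0.005, -0.107]
ft_force: [-0.0, 0.2, -0.3]
opening: 0.801
grip_force: 0.0
```

Request:
servo_tool --moves '[0.158,-1,0,0,0.8,0.158,-1,0,0,0.8,0.158,-1,0,0,0.8,0.158,-1,0,0,0.8,0.158,-1,0,0,0.8,0.158,-1,0,0,0.8,0.158,-1,0,0,0.8,0.158,-1,0,0,0.8,0.158,-1,0,0,0.8,0.158,-1,0,0,0.8,0.158,-1,0,0,0.8,0.158,-1,0,0,0.8]'

```text
t: 15.03
eef_pos: [532.2, -300.8, 131.4]
tcp_rot: [-3.14, 0.003, -0.109]
ft_force: [-1.0, 0.1, -0.1]
opening: 0.801
grip_force: 0.0
```

Request:
servo_tool --moves '[0,-0.08,0,0,0.8,0,-0.08,0,0,0.8,0,-0.08,-0.06,0,0.8,0,-0.08,-0.06,0,0.8,0,-0.08,-0.06,0,0.8,0,-0.08,-0.06,0,0.8]'

```text
t: 15.53
eef_pos: [533.2, -330.9, 110.0]
tcp_rot: [-3.141, 0.001, -0.106]
ft_force: [0.8, 0.3, 1.3]
opening: 0.799
grip_force: 0.0
```

Request:
servo_tool --moves '[0.002,-0.002,-0.05,0,0.8,0.002,-0.002,-0.088,0,0.8,0.002,-0.002,-0.088,0,0.8,0.002,-0.002,-0.088,0,0,0.002,-0.002,-0.088,0,0,0.002,-0.002,-0.088,0,0,0.002,-0.002,-0.088,0,0,0.002,-0.002,-0.088,0,0]'

```text
t: 16.2
eef_pos: [534.2, -332.8, 75.7]
tcp_rot: [3.141, -0.001, -0.107]
ft_force: [-0.9, 1.4, 5.0]
opening: 0.565
grip_force: 30.0
```

Request:
servo_tool --moves '[0,0,0.1,0,0,0,0,0.1,0,0,0.026,0.2495,0.1,0,0,0.026,0.2495,0.1,0,0,0.026,0.2495,0.1,0,0,0.026,0.2495,0.1,0,0,0.026,0.2495,0.1,0,0,0.026,0.2495,0.05,0,0,0.026,0.2495,0.02,0,0,0.026,0.2495,0.02,0,0,0.026,0.2495,0.02,0,0]'

```text
t: 17.12
eef_pos: [544.1, -234.0, 82.5]
tcp_rot: [-3.142, 0.001, -0.108]
ft_force: [0.5, 0.2, -1.4]
opening: 0.567
grip_force: 30.0
```

Request:
servo_tool --moves '[0.001,0.005,-0.008,0,0,0.001,0.005,-0.014,0,0,0.001,0.005,-0.018,0,0,0.001,0.005,-0.02,0,0,0.001,0.005,-0.02,0,0]'

```text
t: 17.53
eef_pos: [544.8, -231.1, 75.6]
tcp_rot: [3.141, -0.001, -0.107]
ft_force: [-2.2, 0.5, 5.8]
opening: 0.561
grip_force: 30.0
```

Request:
servo_tool --moves '[0,0,0,0,0.8,0,0,0,0,0.8,0,0,0,0,0.8,0,0,0,0,0.8,0,0,0.1,0,0.8,0,0,0.2,0,0.8,0,0,0.25,0,0.8,0,0,0.25,0,0.8]'

```text
t: 18.2
eef_pos: [546.3, -231.7, 179.3]
tcp_rot: [3.139, -0.007, -0.107]
ft_force: [-0.1, -0.5, 0.2]
opening: 0.797
grip_force: 0.0
```

Request:
servo_tool --moves '[-0.5,-0.7,0,0,0.8,-0.5,-0.7,0,0,0.8,-0.5,-0.7,0,0,0.8,-0.5,-0.7,0,0,0.8,-0.5,-0.7,0,0,0.8,-0.5,-0.7,0,0,0.8,-0.5,-0.7,0,0,0.8,-0.5,-0.7,0,0,0.8,-0.5,-0.7,0,0,0.8,-0.5,-0.7,0,0,0.8]'

```text
t: 19.03
eef_pos: [342.6, -512.9, 173.5]
tcp_rot: [-3.141, 0.001, -0.111]
ft_force: [0.3, 0.7, -0.8]
opening: 0.803
grip_force: 0.0
```

Run:
```python
from h import *
p,d=read_camera("top"); cv2.imwrite("pics/top2f.png",p); np.save("pics/top2.npy",d); cv2.imwrite("pics/top2.png",cv2.resize(p[110:310,160:540],None,fx=2,fy=2))
print(state()["eef_pos"])
```

```text
[ 343.77350223 -511.27407951  173.61489586]
```

View pics/top2.png

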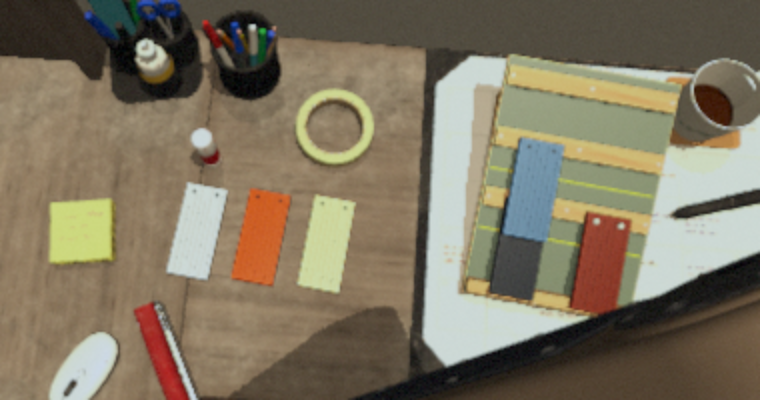

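Everything is in view. Blue lies on charcoal (full-frame about (427,200)). Pale, orange and sand are parked at about (258,225), (291,228) and (323,231). Next I'll measure them.

Run:
```python
from h import *
c=get_calibration("top"); p=cv2.imread("pics/top2f.png"); d=np.load("pics/top2.npy")
for n,s,t in(("pale",(258,225),25),("sand",(324,232),25),("orange",(290,228),30),("blue",(427,205),25),("char",(418,244),14),("dred",(460,240),25),("tape",(311,173),40),("sticky",(200,225),40)):
    show(n,rect(seg(p,s,t),d,c))
```

```text
pale [471.8 180.2   9.2] yaw -0.106 along 118.5 across 52.6 slope 0.008 slopedir -2.164 n 721 res 0.9
sand [469.2  12.    9.5] yaw -0.109 along 118.8 across 52.7 slope 0.006 slopedir -1.596 n 737 res 1.0
orange [472.   96.5   9.4] yaw -0.112 along 120.8 across 55.5 slope 0.007 slopedir -1.674 n 783 res 0.9
blue [ 542.8 -234.3   85.5] yaw -0.111 along 115.7 across 54.7 slope 0.225 slopedir -0.109 n 880 res 0.9
char [ 452.  -218.8   55.1] yaw -0.126 along 70.9 across 58.4 slope 0.226 slopedir -0.115 n 546 res 1.0
dred [ 462.  -322.7   60.1] yaw -0.087 along 116.8 across 56.5 slope 0.228 slopedir -0.081 n 858 res 0.9
tape [623.9  13.4  24.6] yaw 0.084 along 104.6 across 102.8 slope 0.004 slopedir 2.417 n 274 res 0.9
sticky [457.6 326.4  24.4] yaw 0.153 along 78.4 across 76.2 slope 0.006 slopedir -2.375 n 766 res 0.9
```

Request:
servo_tool --moves '[0.32,1,0,0,0.75,0.32,1,0,0,0.75,0.32,1,0,0,0.75,0.32,1,0,0,0.75,0.32,1,0,0,0.75,0.32,1,0,0,0.75,0.32,1,0,0,0.75,0.32,1,0,0,0.75,0.32,1,0,0,0.75,0.32,1,0,0,0.75,0.32,1,0,0,0.75,0.32,1,0,0,0.75]'

```text
t: 20.08
eef_pos: [472.8, -107.3, 174.5]
tcp_rot: [-3.141, 0.0, -0.101]
ft_force: [-0.1, -0.3, -0.4]
opening: 0.75
grip_force: 0.0
```

Request:
servo_tool --moves '[0,0.52,0,0,0.75,0,0.52,0,0,0.75,0,0.52,0,0,0.75,0,0.52,0,0,0.75,0,0.52,0,0,0.75,0,0.52,0,0,0.75,0,0.52,-0.1,0,0.75,0,0.52,-0.2,0,0.75,0,0.52,-0.33,0,0.75,0,0.52,-0.33,0,0.75,0,0.52,-0.33,0,0.75,0,0.52,-0.33,0,0.75]'

```text
t: 21.08
eef_pos: [472.5, 96.6, 42.5]
tcp_rot: [3.141, 0.001, -0.108]
ft_force: [0.5, -0.3, -0.1]
opening: 0.753
grip_force: 0.0
```

Request:
servo_tool --moves '[0,0.007,-0.06,0,0.75,0,0.007,-0.09,0,0.75,0,0.007,-0.1,0,0.75,0,0.007,-0.1,0,0.75,0,0.007,-0.1,0,0,0,0.007,-0.1,0,0,0,0.007,-0.1,0,0,0,0.007,-0.1,0,0,0,0.007,-0.1,0,0]'

```text
t: 21.83
eef_pos: [473.1, 99.9, 3.5]
tcp_rot: [-3.141, -0.001, -0.107]
ft_force: [-2.0, -1.6, 7.8]
opening: 0.564
grip_force: 30.0
```

Request:
servo_tool --moves '[0,0,0.1,0,0,0,0,0.2,0,0,0.15,-1,0.33,0,0,0.15,-1,0.33,0,0,0.15,-1,0.33,0,0,0.15,-1,0.33,0,0,0.15,-1,0.33,0,0,0.15,-1,0.33,0,0,0.15,-1,0.33,0,0,0.15,-1,0.33,0,0,0.15,-1,0.33,0,0,0.15,-1,0.33,0,0]'

```text
t: 22.83
eef_pos: [532.6, -303.2, 135.5]
tcp_rot: [3.141, -0.001, -0.108]
ft_force: [0.3, -0.0, -1.7]
opening: 0.562
grip_force: 30.0
```

Request:
servo_tool --moves '[0.002,-0.1,0,0,0,0.002,-0.1,0,0,0,0.002,-0.1,0,0,0,0.002,-0.1,0,0,0,0.002,-0.1,0,0,0,0.002,-0.1,0,0,0]'

```text
t: 23.33
eef_pos: [533.6, -338.9, 134.9]
tcp_rot: [-3.141, 0.0, -0.106]
ft_force: [0.1, -0.1, -0.3]
opening: 0.566
grip_force: 30.0
```

Request:
servo_tool --moves '[0.001,0.029,-0.05,0,0,0.001,0.029,-0.09,0,0,0.001,0.029,-0.1,0,0,0.001,0.029,-0.11,0,0,0.001,0.029,-0.115,0,0,0.001,0.029,-0.115,0,0]'

```text
t: 23.83
eef_pos: [534.0, -328.4, 89.2]
tcp_rot: [3.141, -0.0, -0.107]
ft_force: [-1.6, 1.7, 1.6]
opening: 0.564
grip_force: 30.0
```

Request:
servo_tool --moves '[0,0.002,-0.008,0,0,0,0.002,-0.014,0,0,0,0.002,-0.018,0,0,0,0.002,-0.021,0,0,0,0.002,-0.021,0,0]'

```text
t: 24.25
eef_pos: [534.2, -328.0, 80.3]
tcp_rot: [3.141, -0.001, -0.107]
ft_force: [0.0, -0.4, 2.2]
opening: 0.564
grip_force: 30.0
```

Request:
servo_tool --moves '[0,0,-0.004,0,0,0,0,-0.004,0,0,0,0,-0.004,0,0]'

```text
t: 24.5
eef_pos: [534.3, -328.0, 79.3]
tcp_rot: [3.141, -0.001, -0.107]
ft_force: [-0.7, -0.8, 8.5]
opening: 0.565
grip_force: 30.0
```

Request:
servo_tool --moves '[0,0,0,0,0.8,0,0,0,0,0.8,0,0,0,0,0.8,0,0,0,0,0.8,0,0,0.1,0,0.8,0,0,0.2,0,0.8,0,0,0.25,0,0.8,0,0,0.25,0,0.8]'

```text
t: 25.17
eef_pos: [535.3, -328.7, 183.4]
tcp_rot: [3.138, -0.006, -0.107]
ft_force: [-0.1, -0.6, 0.4]
opening: 0.801
grip_force: 0.0
```

Request:
servo_tool --moves '[-0.48,-0.46,0,0,0.8,-0.48,-0.46,0,0,0.8,-0.48,-0.46,0,0,0.8,-0.48,-0.46,0,0,0.8,-0.48,-0.46,0,0,0.8,-0.48,-0.46,0,0,0.8,-0.48,-0.46,0,0,0.8,-0.48,-0.46,0,0,0.8]'

```text
t: 25.83
eef_pos: [338.9, -513.9, 177.5]
tcp_rot: [-3.141, 0.001, -0.111]
ft_force: [0.1, -1.4, -0.5]
opening: 0.801
grip_force: 0.0
```

Run:
```python
from h import *
c=get_calibration("top"); p,d=read_camera("top"); cv2.imwrite("pics/top3f.png",p); cv2.imwrite("pics/top3.png",cv2.resize(p[110:310,160:540],None,fx=2,fy=2))
print(state()["eef_pos"])
for n,s,t in(("pale",(258,225),25),("sand",(324,232),25),("orange",(467,206),30),("blue",(427,205),25),("dred",(460,245),25),("char",(418,244),14)): show(n,rect(seg(p,s,t),d,c))
```

```text
[ 340.3812381  -512.46831269  177.57473628]
pale [471.8 180.2   9.3] yaw -0.106 along 118.5 across 52.8 slope 0.015 slopedir -1.778 n 724 res 0.9
sand [469.2  12.    9.5] yaw -0.109 along 118.8 across 52.7 slope 0.003 slopedir 2.606 n 740 res 0.9
orange [ 532.6 -329.8   85.7] yaw -0.105 along 116.3 across 57.5 slope 0.223 slopedir -0.071 n 899 res 0.9
blue [ 542.8 -234.3   85.6] yaw -0.114 along 115.5 across 54.8 slope 0.226 slopedir -0.092 n 878 res 0.9
dred [ 441.5 -320.8   55.4] yaw -0.142 along 75.6 across 54.5 slope 0.228 slopedir -0.096 n 531 res 0.9
char [ 452.3 -219.    55.3] yaw -0.127 along 70.5 across 58.0 slope 0.219 slopedir -0.091 n 532 res 1.0
```

View pics/top3.png

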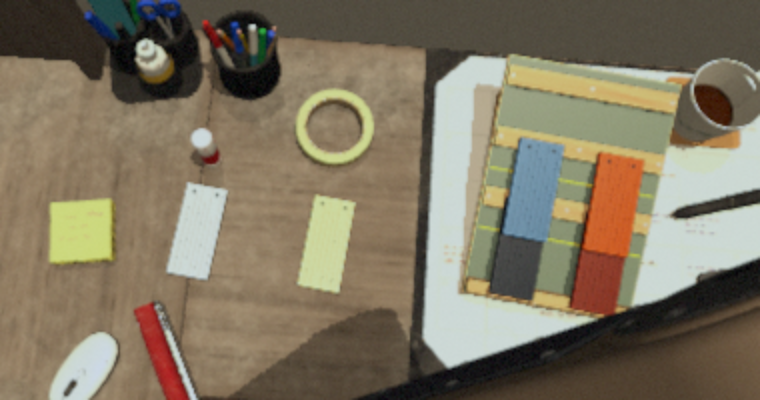

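Request:
servo_tool --moves '[0.322,1,0,0,0.75,0.322,1,0,0,0.75,0.322,1,0,0,0.75,0.322,1,0,0,0.75,0.322,1,0,0,0.75,0.322,1,0,0,0.75,0.322,1,0,0,0.75,0.322,1,0,0,0.75,0.322,1,0,0,0.75,0.322,1,0,0,0.75,0.322,1,0,0,0.75,0.322,1,0,0,0.75]'

```text
t: 26.88
eef_pos: [471.0, -108.4, 178.4]
tcp_rot: [-3.141, 0.001, -0.101]
ft_force: [-0.2, -0.3, -0.0]
opening: 0.755
grip_force: 0.0
```

Request:
servo_tool --moves '[0,0.315,0,0,0.75,0,0.315,0,0,0.75,0,0.315,0,0,0.75,0,0.315,-0.1,0,0.75,0,0.315,-0.2,0,0.75,0,0.315,-0.3,0,0.75,0,0.315,-0.36,0,0.75,0,0.315,-0.36,0,0.75,0,0.315,-0.36,0,0.75,0,0.315,-0.36,0,0.75]'

```text
t: 27.72
eef_pos: [471.2, 13.9, 35.7]
tcp_rot: [3.141, -0.001, -0.108]
ft_force: [-0.6, 0.1, 0.3]
opening: 0.749
grip_force: 0.0
```

Request:
servo_tool --moves '[-0.004,0.003,-0.06,0,0.75,-0.004,0.003,-0.08,0,0.75,-0.004,0.003,-0.083,0,0.75,-0.004,0.003,-0.083,0,0.75,-0.004,0.003,-0.083,0,0,-0.004,0.003,-0.083,0,0,-0.004,0.003,-0.083,0,0,-0.004,0.003,-0.083,0,0,-0.004,0.003,-0.083,0,0]'

```text
t: 28.47
eef_pos: [469.4, 15.4, 2.1]
tcp_rot: [3.141, -0.001, -0.107]
ft_force: [-1.5, -0.2, 7.8]
opening: 0.567
grip_force: 30.0
```

Request:
servo_tool --moves '[0,0,0.1,0,0,0,0,0.2,0,0,0.337,-0.875,0.36,0,0,0.337,-0.875,0.36,0,0,0.337,-0.875,0.36,0,0,0.337,-0.875,0.36,0,0,0.337,-0.875,0.36,0,0,0.337,-0.875,0.36,0,0,0.337,-0.875,0.36,0,0,0.337,-0.875,0.36,0,0,0.337,-0.875,0.36,0,0,0.337,-0.875,0.36,0,0]'

```text
t: 29.47
eef_pos: [605.2, -340.5, 146.4]
tcp_rot: [3.139, -0.003, -0.11]
ft_force: [0.5, -0.2, -0.5]
opening: 0.561
grip_force: 30.0
```

Request:
servo_tool --moves '[0,0,0,0,0,0,0,0,0,0,0,0,0,0,0,0,0,0,0,0]'

```text
t: 29.8
eef_pos: [603.6, -332.9, 145.4]
tcp_rot: [-3.141, 0.001, -0.106]
ft_force: [-0.6, 0.3, -0.8]
opening: 0.569
grip_force: 30.0
```

Request:
servo_tool --moves '[0.001,0,-0.05,0,0,0.001,0,-0.07,0,0,0.001,0,-0.08,0,0,0.001,0,-0.088,0,0,0.001,0,-0.088,0,0,0.001,0,-0.088,0,0]'

```text
t: 30.3
eef_pos: [604.4, -334.4, 110.7]
tcp_rot: [3.141, -0.0, -0.107]
ft_force: [-0.0, -0.2, -0.5]
opening: 0.564
grip_force: 30.0
```

Request:
servo_tool --moves '[0,0,-0.008,0,0,0,0,-0.013,0,0,0,0,-0.017,0,0,0,0,-0.017,0,0,0,0,-0.017,0,0]'

```text
t: 30.72
eef_pos: [604.5, -334.7, 103.6]
tcp_rot: [3.141, -0.001, -0.107]
ft_force: [0.2, -0.0, 2.2]
opening: 0.561
grip_force: 30.0
```

Request:
servo_tool --moves '[0,0,-0.004,0,0,0,0,-0.005,0,0,0,0,-0.005,0,0,0,0,-0.005,0,0]'

```text
t: 31.05
eef_pos: [604.6, -334.7, 103.4]
tcp_rot: [3.141, -0.002, -0.107]
ft_force: [-4.6, 3.0, 16.0]
opening: 0.567
grip_force: 30.0
```

Request:
servo_tool --moves '[0,0,0,0,0.8,0,0,0,0,0.8,0,0,0,0,0.8,0,0,0,0,0.8,0,0,0.1,0,0.8,0,0,0.17,0,0.8,0,0,0.17,0,0.8]'

```text
t: 31.63
eef_pos: [606.1, -335.7, 175.1]
tcp_rot: [3.138, -0.007, -0.107]
ft_force: [0.2, -0.7, 0.4]
opening: 0.798
grip_force: 0.0
```

Request:
servo_tool --moves '[-0.332,1,0,0,0.75,-0.332,1,0,0,0.75,-0.332,1,0,0,0.75,-0.332,1,0,0,0.75,-0.332,1,0,0,0.75,-0.332,1,0,0,0.75,-0.332,1,0,0,0.75,-0.332,1,0,0,0.75,-0.332,1,0,0,0.75,-0.332,1,0,0,0.75,-0.332,1,0,0,0.75,-0.332,1,0,0,0.75]'

```text
t: 32.63
eef_pos: [470.7, 67.3, 169.4]
tcp_rot: [3.141, 0.0, -0.103]
ft_force: [0.4, -1.4, -0.5]
opening: 0.753
grip_force: 0.0
```

Request:
servo_tool --moves '[0,0.295,0,0,0.75,0,0.295,0,0,0.75,0,0.295,0,0,0.75,0,0.295,-0.1,0,0.75,0,0.295,-0.2,0,0.75,0,0.295,-0.3,0,0.75,0,0.295,-0.34,0,0.75,0,0.295,-0.34,0,0.75,0,0.295,-0.34,0,0.75,0,0.295,-0.34,0,0.75]'

```text
t: 33.47
eef_pos: [472.6, 183.0, 34.4]
tcp_rot: [-3.141, -0.001, -0.108]
ft_force: [0.7, -0.1, 0.3]
opening: 0.752
grip_force: 0.0
```

Request:
servo_tool --moves '[-0.001,0.001,-0.06,0,0.75,-0.001,0.001,-0.078,0,0.75,-0.001,0.001,-0.08,0,0.75,-0.001,0.001,-0.08,0,0.75,-0.001,0.001,-0.08,0,0,-0.001,0.001,-0.08,0,0,-0.001,0.001,-0.08,0,0,-0.001,0.001,-0.08,0,0,-0.001,0.001,-0.08,0,0]'

```text
t: 34.22
eef_pos: [471.3, 184.0, 2.1]
tcp_rot: [-3.141, -0.001, -0.107]
ft_force: [-0.5, -0.2, 7.5]
opening: 0.567
grip_force: 30.0
```

Request:
servo_tool --moves '[0,0,0.1,0,0,0,0,0.2,0,0,0.356,-1,0.36,0,0,0.356,-1,0.36,0,0,0.356,-1,0.36,0,0,0.356,-1,0.36,0,0,0.356,-1,0.36,0,0,0.356,-1,0.36,0,0,0.356,-1,0.36,0,0,0.356,-1,0.36,0,0,0.356,-1,0.36,0,0,0.356,-1,0.36,0,0]'

```text
t: 35.22
eef_pos: [609.3, -206.3, 144.0]
tcp_rot: [-3.142, 0.0, -0.107]
ft_force: [0.9, -0.7, -0.8]
opening: 0.563
grip_force: 30.0
```

Request:
servo_tool --moves '[0,-0.07,0,0,0,0,-0.07,0,0,0,0,-0.07,0,0,0,0,-0.07,0,0,0,0,-0.07,0,0,0]'

```text
t: 35.63
eef_pos: [609.1, -231.0, 143.5]
tcp_rot: [-3.141, 0.001, -0.106]
ft_force: [-0.4, 0.8, -0.7]
opening: 0.564
grip_force: 30.0
```

Request:
servo_tool --moves '[0.011,-0.015,-0.05,0,0,0.011,-0.015,-0.065,0,0,0.011,-0.015,-0.075,0,0,0.011,-0.015,-0.083,0,0,0.011,-0.015,-0.083,0,0,0.011,-0.015,-0.083,0,0]'

```text
t: 36.13
eef_pos: [613.6, -237.7, 110.7]
tcp_rot: [-3.142, 0.0, -0.107]
ft_force: [-0.3, 0.2, 0.8]
opening: 0.565
grip_force: 30.0
```

Request:
servo_tool --moves '[0,0,-0.008,0,0,0,0,-0.014,0,0,0,0,-0.018,0,0,0,0,-0.021,0,0,0,0,-0.021,0,0]'

```text
t: 36.55
eef_pos: [614.0, -238.2, 103.3]
tcp_rot: [3.141, -0.001, -0.107]
ft_force: [-2.9, 3.0, 13.6]
opening: 0.568
grip_force: 30.0
```

Pale is seated. I'll release it, move clear and check.

Request:
servo_tool --moves '[0,0,0,0,0.8,0,0,0,0,0.8,0,0,0,0,0.8,0,0,0,0,0.8,0,0,0.1,0,0.8,0,0,0.2,0,0.8,0,0,0.2,0,0.8]'

```text
t: 37.13
eef_pos: [616.1, -239.4, 189.1]
tcp_rot: [3.138, -0.009, -0.107]
ft_force: [0.3, -0.8, 0.9]
opening: 0.801
grip_force: 0.0
```

Request:
servo_tool --moves '[-0.65,-0.69,0,0,0.8,-0.65,-0.69,0,0,0.8,-0.65,-0.69,0,0,0.8,-0.65,-0.69,0,0,0.8,-0.65,-0.69,0,0,0.8,-0.65,-0.69,0,0,0.8,-0.65,-0.69,0,0,0.8,-0.65,-0.69,0,0,0.8,-0.65,-0.69,0,0,0.8,-0.65,-0.69,0,0,0.8,-0.65,-0.69,0,0,0.8,-0.65,-0.69,0,0,0.8]'

```text
t: 38.13
eef_pos: [353.6, -514.1, 181.6]
tcp_rot: [-3.141, 0.0, -0.108]
ft_force: [-0.0, 0.5, -0.1]
opening: 0.801
grip_force: 0.0
```

Run:
```python
from h import *
c=get_calibration("top"); p,d=read_camera("top"); cv2.imwrite("pics/top4f.png",p); cv2.imwrite("pics/top4.png",cv2.resize(p[110:310,160:540],None,fx=2,fy=2))
print(state()["eef_pos"])
for n,s,t in(("pale",(432,174),25),("sand",(473,180),20),("orange",(465,220),30),("blue",(425,213),25),("dred",(460,250),25),("char",(418,244),14),("tape",(311,173),40),("sticky",(200,225),40)): show(n,rect(seg(p,s,t),d,c))
```

```text
[ 354.23509406 -513.54658287  181.75809645]
pale [ 614.8 -240.8  111.4] yaw -0.102 along 115.8 across 52.9 slope 0.229 slopedir -0.078 n 877 res 0.9
sand [ 605.4 -338.   111.7] yaw -0.103 along 117.2 across 54.0 slope 0.225 slopedir -0.077 n 910 res 0.9
orange [ 511.4 -328.3   81. ] yaw -0.108 along 74.4 across 53.8 slope 0.216 slopedir -0.084 n 548 res 0.9
blue [ 522.7 -231.8   81. ] yaw -0.119 along 74.0 across 54.0 slope 0.221 slopedir -0.118 n 534 res 0.9
dred [ 441.1 -320.7   55.4] yaw -0.136 along 75.4 across 54.0 slope 0.226 slopedir -0.098 n 468 res 0.9
char [ 452.  -219.    55.1] yaw -0.121 along 71.1 across 57.8 slope 0.218 slopedir -0.153 n 542 res 0.9
tape [624.   13.4  24.4] yaw 0.084 along 104.5 across 102.8 slope 0.003 slopedir 2.178 n 270 res 0.9
sticky [457.5 326.4  24.4] yaw 0.155 along 78.3 across 76.2 slope 0.005 slopedir -2.726 n 765 res 0.9
```

View pics/top4.png

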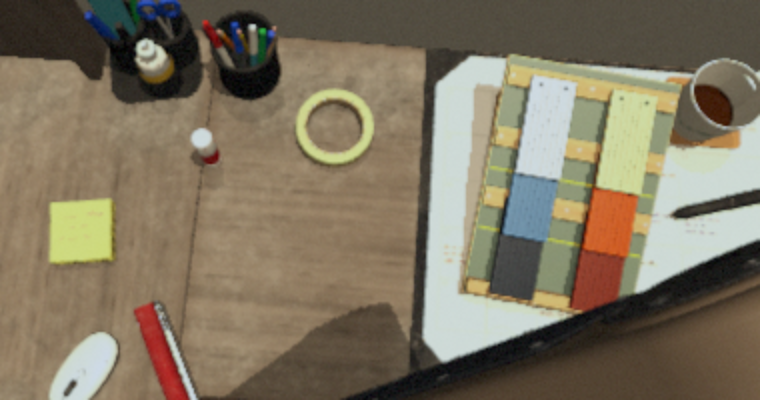

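The picture shows both columns in the right order, flat and aligned to about 3 mm. The tape roll and sticky notes have not moved, and the glue stick still stands at its original place. I'm handing it in.

```bash
python3 -c "
from cell import *
print(job_done())"
```

```text
the job is handed in; nothing more can be done
None
```

The stand is re-laid and handed in (result not shown): orange-red then sand on the dark red starter, slate-blue then pale grey on the charcoal one, all flat and within about 4 mm of target by the last top-camera check.

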